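# Coating check on the ringed spot

### The arm

A 7-joint arm with a two-finger parallel gripper is mounted at the origin on the work surface. World frame = base frame: x ahead of the robot, y to its left, z up, the work surface at z = 0. Lengths are in m, angles in rad, forces in N, time in s.
With the tool pointing down it reaches from about 0.4 to 0.875 m from the base axis. Payload 19.3 kg.
Tool frame: the origin (TCP) lies at the very end of the fingers, on their centre line; the grasp point (between the pads) lies 19 mm behind it; z points along the fingers, y is the line along which they close (so a half turn about z gives the same grasp; the last joint's range is limited). The gripper opens to 85 mm and grips with 20 to 120 N. Pads are 22 mm wide; open, the fingers measure 114 mm over their backs; the gripper's body (76 mm by 85 mm) begins 54 mm behind the grasp point. The pads swing forward as they close: fully open they stand 13 mm farther back than shut.
Start: joints at [1.037, 0.521, -0.036, 1.599, 0.021, 1.021, -0.113], TCP at [0.28, -0.559, 0.231] pointing down, gripper open.
Joint ranges: [-2.91, 2.91], [-0.3, 2.13], [-1.5, 1.42], [0.17, 2.43], [-1.26, 4.41], [0.16, 1.93], [-2.52, 2.52]. Speed limits (rad/s): [1.89, 1.89, 2.39, 2.39, 3.01, 3.01, 3.01].

### API

Orientations are given as [roll, pitch, yaw] about the fixed x, y, z axes, in that order (R = Rz(yaw) Ry(pitch) Rx(roll)).
In Python, from workcell import bot gives the robot as it stands.
- The arm moves only by the tool jog_arm, never from a script. Its argument "motion" is a list of rows, each a list of 5 numbers: the shift along the tool's x, y, z scaled (see below), then the turn about the tool's z scaled (see below), then the opening, from 0 (shut) to 1 (fully open). A call has 1 to 12 rows; each row shifts and turns the commanded pose from where the row before left it, along the tool's axes as they then stand; what a row does not reach is not made up. The controller multiplies each number of a shift by 30 mm and each number of a turn by 0.08 rad. A row lasts 1/10 s, in which the tool goes at most 50 mm and 8.59 degrees, less where a joint would pass 70% of its speed; a pose out of reach is approached as far as the arm can. A call with a number of a shift or a turn outside -1 to 1 is refused whole. A call with a gripper value outside its range is refused whole. The fingers move at their own pace and stop on an object; "newtons" is the grip in N (left out, the last holds). Time passes only in rows, so rows that do not move let the fingers close. It gives the time, the measured TCP pose, the force, the opening and the grip force at its end, in the units of the state.
- bot.observe(): the state, without advancing time (a new reading comes with each control period).
- bot.grab_frame(name): name is "scene" or "top"; returns a dict with "pixels" (420x560x3 uint8, red, green, blue), "fovy" (degrees; the focal length in pixels is half the picture's height over the tangent of half this angle, whatever the lens; pixels are square), "cx", "cy" (the principal point, pixels), "rvec" (rotation vector, rad) and "tvec" (3), from world to camera coordinates, as OpenCV has them. Camera axes: x right, y down, z forward; pixel columns grow to the right and rows downward; lengths in m; the calibration is good to about 2 mm. A picture is of the moment at which its call begins. There is no depth.
- bot.job_done(): hands the job in; it is judged then, once.
The state is a dict: "clock": time; "qpos": joint angles; "qd": joint speeds; "joint_efforts": joint torques, N m; "position": TCP position; "tool_rot": TCP orientation; "force": force on the tool from outside, world axes, zero at the start; "moment": the same for the moment, N m; "grip_width": finger opening in m; "finger_force": force on a finger pad.
Only numpy, scipy, OpenCV 4.12 (cv2) and the standard library are available. Lean on these libraries where they do the work, as an engineer would, in place of code of your own. Each camera call takes 0.05 s, during which the arm holds its last target. There are 200 camera calls.

### The job

Take the pen-shaped coating gauge out of its holder and first check it on the bare steel zero disc: stand it upright on the middle of the disc and press lightly, the sprung tip about half-way in, for about a second. Then hold it on the pencilled ring (not the X) of the tilted white panel, tip in the ring's centre, square to the painted face, again pressed lightly until the sprung tip is about half-way in. Press gently, let only the gauge's tip touch the panel, do not shift the panel or the other things about, and finish while still holding the gauge there: do not let go or put it back.

Things in the scene. Friction and masses are not known exactly. Their poses are not given: they have to be found in the camera images.
- gauge_grip (a point): Centre of the coating gauge's round black grip (28 mm diameter, 80 long). Below the grip: steel nose (16 diameter, 25 long), then a sprung round-ended tip (8 diameter) standing 14 out. About 130 g. Starts upright in the holder, tip down; grip spans 45 to 125 mm above the table. z runs along the gauge from tip to grip top; x, y do not matter.
- probe_tip (a point): The very end of the gauge's sprung tip, which is what touches the work: with the tip out, 79 mm below the grip centre along the gauge. Same axes as the gauge. Pushed in by as much as plunger says.
- plunger (a joint): How far the sprung tip is pushed into the gauge (m): 0 = fully out, 0.010 = fully in, half-way = 0.005. The push is about 1.6 N as it starts to move and 0.4 N more for each mm (3.6 N half-way, 5.6 N fully in; beyond that it is rigid).
- holder: Plain aluminium block 80 x 80 x 45 mm high, fixed to the table, with an upright hole 21 mm wide through its middle in which the gauge stands. Origin at the centre of its underside.
- zero_center (a point): Centre of the top face of the zero disc: a bare steel disc 60 mm in diameter and 12 mm high, lying flat, fixed to the table; z is up.
- panel (a joint): Tilt of the panel (rad): 0 = face level; it grows as the edge nearer the robot goes down and the face looks towards the robot. Somewhere between 0.15 and 0.45 at the start.
- ring_spot (a point): Centre of the pencilled ring, 26 mm in diameter, on the painted face (15 mm along x and 55 mm along y from the panel's middle; the X is on the other side of the middle). z is the normal out of the face: the direction the gauge's own z must point when it stands square to the face.
- panel_mid (a point): Middle of the painted face of a white panel 180 x 240 x 12 mm, in a tilting stand (base 160 x 260; cheeks 132 mm either side, 110 high). z: normal out of the face; y: along the tilt axis (240 mm side). The axis lies 8 mm under the face, 100 above the table, and stays put under a push of some newtons. The face has two pencil marks: a ring and an X.
- sanding_block: Bystander: cork sanding block 45 x 100 x 30 mm; leave it alone. Origin at the centre of its underside.
- tape_roll: Bystander: roll of masking tape lying flat, 100 across, 25 mm high; leave it alone. Origin at the centre of its underside.
- mixing_cup: Bystander: open white mixing cup, 76 across, 85 mm high; leave it alone. Origin at the centre of its underside.
- hardener_jar: Bystander: amber jar with a black cap, 64 across, 100 mm high; leave it alone. Origin at the centre of its underside.
- filler_tin: Bystander: flat metal tin 75 x 55 x 45 mm; leave it alone. Origin at the centre of its underside.
- spray_gun: Bystander: metal spray gun lying on its side, about 170 mm long; leave it alone. Origin near its middle.
Things that resemble listed ones, but are neither listed nor needed, are in the scene too. Leave any purple look-alike of the holder alone. Of the things shaped like the part that bears zero_center, the bare steel one is meant.

How it is judged:
By the outcome, as a careful person would: the job done as asked, in the order asked, and still so for the second after the job is handed in, while the arm keeps its last pose, push and grip.
It also fails if it takes over 53 s, if anything falls off the work surface, if the arm or the gripper's body presses on something with over 40 N, if the wrist force passes 120 N, or if a joint passes its speed limit or range.

## Working session

There is one attempt and no reset: what is moved stays moved. The work goes in short steps, Python scripts to look and compute and a tool call to move; the robot and the scene stay as the last step left them, time stands still between calls to the robot, and variables do not carry over. Pictures are saved under pics/ and viewed, at most 10 in all, crops included, and the job is handed in when it is done.

Besides the shell and the picture viewer there is one more tool, called after ">>>" in YAML: its name, and indented under it one key for each argument. jog_arm: Moves the arm, as the interface text tells. Shifts and turns lie within -1 to 1; 1 stands for 30 mm of shift or 0.08 rad of turn. Its arguments: {"type":"object","properties":{"motion":{"type":"array","items":{"type":"array","items":{"type":"number"}}},"newtons":{"type":"number"}},"required":["motion"]}

```bash
ls; mkdir -p pics; cat > h.py <<'E'
import numpy as np, cv2
from workcell import bot
def grab(n):
    f=bot.grab_frame(n); cv2.imwrite
    p=f["pixels"]; fl=p.shape[0]/2/np.tan(np.radians(f["fovy"])/2)
    K=np.array([[fl,0,f["cx"]],[0,fl,f["cy"]],[0,0,1]]); R=cv2.Rodrigues(np.array(f["rvec"],float))[0]
    return p,K,R,np.array(f["tvec"],float).ravel(),f
def ray(c,u,v):
    p,K,R,t,f=c; d=R.T@np.linalg.inv(K)@[u,v,1]; return -R.T@t,d/np.linalg.norm(d)
def onz(c,u,v,z):
    o,d=ray(c,u,v); return o+d*(z-o[2])/d[2]
def proj(c,X):
    p,K,R,t,f=c; q=(K@(R@np.atleast_2d(X).T+t[:,None])).T; return q[:,:2]/q[:,2:]
def save(c,name): cv2.imwrite("pics/"+name,cv2.cvtColor(c[0],cv2.COLOR_RGB2BGR))
E
python3 - <<'E'
from h import *
for n in("scene","top"):
    c=grab(n); save(c,n+"0.png"); f=c[4]
    print(n,{k:v for k,v in f.items() if k!="pixels"}, -c[2].T@c[3])
print(bot.observe())
E
```

```text
pics
scene {'fovy': 50.53734658681327, 'cx': 287.18771910626543, 'cy': 205.07453111469027, 'rvec': array([ 1.86471256,  2.00449204, -0.53178671]), 'tvec': array([ 0.06534267, -0.45009882,  1.54819256])} [1.16133031 0.01687606 1.12017227]
top {'fovy': 50.57649808022772, 'cx': 280.31553233965326, 'cy': 209.96785354605316, 'rvec': array([ 2.14288924, -2.14962845,  0.18494863]), 'tvec': array([-0.01404911,  0.57654451,  1.2058501 ])} [0.38058087 0.00282951 1.28133743]
{'clock': 0.1, 'qpos': array([ 1.03681289,  0.52193279, -0.03632245,  1.59989816,  0.02119185,
        1.02111704, -0.11276481]), 'qd': array([ 0.00213597, -0.00230441,  0.00046905, -0.00270964, -0.00056553,
        0.00055672,  0.00021037]), 'joint_efforts': array([ 4.20231736e-03, -9.28488278e+01,  1.98465563e+00, -3.70529079e+01,
        1.82261481e-02,  5.45024173e-03, -4.04918364e-05]), 'position': array([ 0.27943024, -0.55874389,  0.23081574]), 'tool_rot': array([-3.14062398e+00,  6.26052012e-05,  4.63798149e-01]), 'force': array([-0.47612351,  0.40174043,  0.07076595]), 'moment': array([0.06948285, 0.0023696 , 0.03428666]), 'finger_force': 0.0, 'grip_width': 0.08534987958173394}
```

View pics/scene0.png

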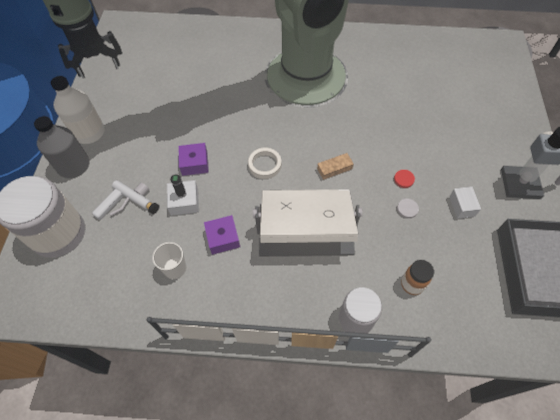

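View pics/top0.png

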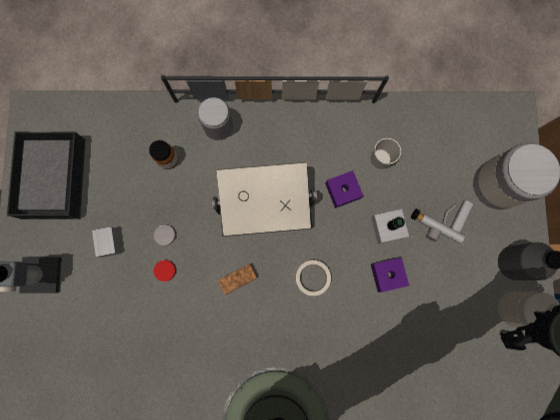

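The scene picture shows the gauge (black) in the aluminium holder at (180,195), with purple look-alikes at (193,158) and (222,234). The steel disc is at (408,208) and the red one at (404,179). On the panel, the ring is at (329,213) and the X at (286,206).

In the top picture the gauge and holder are at (392,225), the purple blocks at (345,189) and (390,274), the steel disc at (165,235) and the red one at (165,271). The ring is at (243,196) and the X at (285,205).

I choose the aluminium holder, the grey disc and the ring, and will check them in a close crop.

```bash
python3 - <<'E'
from h import *
T=grab("top");S=grab("scene")
import pickle; pickle.dump((T[:4]+(None,),S[:4]+(None,)),open("f0.pkl","wb"))
def crop(c,u,v,w,h,W,H): return cv2.resize(c[0][v:v+h,u:u+w],(W,H),interpolation=cv2.INTER_CUBIC)
a=np.hstack([crop(T,205,155,120,90,400,300),crop(T,365,195,80,60,400,300)])
b=np.hstack([crop(S,250,180,120,90,400,300),crop(T,130,215,80,60,400,300)])
cv2.imwrite("pics/c1.png",cv2.cvtColor(np.vstack([a,b]),cv2.COLOR_RGB2BGR))
def comps(c,m,lo,name):
    n,l,s,ce=cv2.connectedComponentsWithStats(m.astype(np.uint8))
    for i in range(1,n):
        if s[i,4]>lo:
            r=cv2.minAreaRect(np.argwhere(l==i)[:,::-1].astype(np.float32)); print(name,s[i],ce[i].round(1),np.round(cv2.boxPoints(r),1).tolist())
for nm,c in(("T",T),("S",S)):
    p=c[0].astype(int); br=p.min(2)
    comps(c,(br>165),60,nm+"bright")
E
```

```text
Tbright [376 151  13  12  73] [382.6 156.3] [[375.20001220703125, 152.10000610351562], [382.3999938964844, 147.6999969482422], [389.79998779296875, 159.89999389648438], [382.6000061035156, 164.3000030517578]]
Tbright [219 164  83  26 882] [266.7 174.3] [[217.6999969482422, 170.60000610351562], [301.0, 163.6999969482422], [302.79998779296875, 185.8000030517578], [219.60000610351562, 192.6999969482422]]
Sbright [248 147  34  28 342] [264.3 160.7] [[248.0, 147.0], [281.0, 147.0], [281.0, 174.0], [248.0, 174.0]]
Sbright [   0  176   52   48 1921] [ 24.2 199.1] [[-0.0, 176.0], [51.0, 176.0], [51.0, 223.0], [0.0, 223.0]]
Sbright [ 93 180  56  37 549] [118.6 197.2] [[91.80000305175781, 212.8000030517578], [116.19999694824219, 177.39999389648438], [148.8000030517578, 199.89999389648438], [124.4000015258789, 235.3000030517578]]
Sbright [167 180  29  28 482] [182.4 194.6] [[164.39999389648438, 182.8000030517578], [194.8000030517578, 179.5], [197.5, 203.8000030517578], [167.10000610351562, 207.1999969482422]]
Sbright [454 186  27  25 450] [467.2 198.3] [[453.79998779296875, 188.5], [470.8999938964844, 182.0], [480.79998779296875, 208.3000030517578], [463.70001220703125, 214.8000030517578]]
Sbright [ 261  189   97   46 4114] [307.3 212.1] [[261.0, 189.0], [357.0, 189.0], [357.0, 234.0], [261.0, 234.0]]
Sbright [398 198  21  18 282] [408.  206.8] [[395.0, 206.0], [407.0, 194.0], [421.0, 208.0], [409.0, 220.0]]
Sbright [152 242  31  28 239] [168. 258.] [[152.0, 242.0], [182.0, 242.0], [182.0, 269.0], [152.0, 269.0]]
Sbright [346 287  36  35 969] [363.3 304. ] [[339.0, 303.0], [362.0, 280.0], [387.5, 305.5], [364.5, 328.5]]
```

View pics/c1.png

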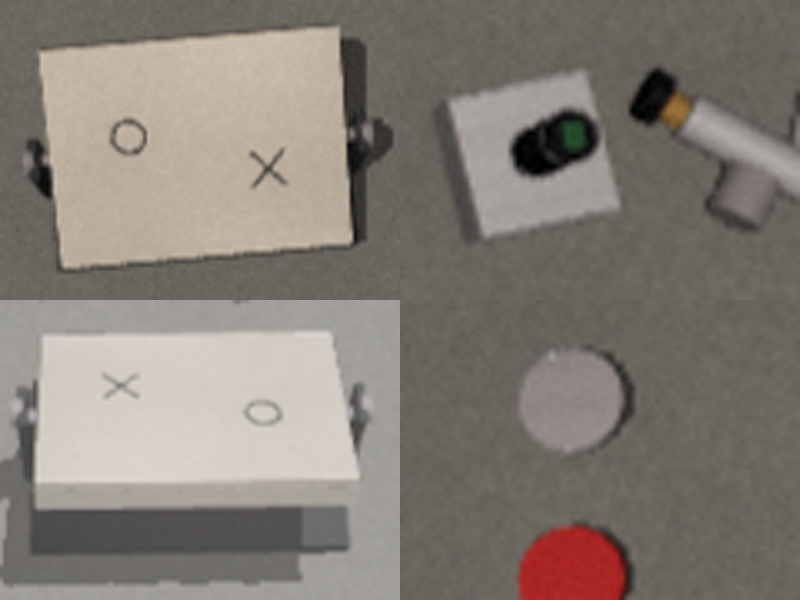

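The crop confirms the black gauge in the plain aluminium block (top view (392,225)), the grey disc (165,235), and the ring on the +y half of the panel. Next I measure them.

```bash
python3 - <<'E'
from h import *
import pickle; T,S=pickle.load(open("f0.pkl","rb"))
def sub(c,pts,w=3):
    g=cv2.cvtColor(c[0],cv2.COLOR_RGB2GRAY); q=np.array(pts,np.float32).reshape(-1,1,2)
    return cv2.cornerSubPix(g,q.copy(),(w,w),(-1,-1),(3,50,.01)).reshape(-1,2)
o=-.35
tp=np.vstack([sub(T,[(217,170),(306,163),(310.3,227.6),(223.3,235)]),[[243.4,195.8],[285.1,205.1]]])
sp=np.vstack([sub(S,[(357.1,233.7),(260.5,234.6),(262.3,189.9),(349.3,189.3)],2)[[0,1,2,3]],[[328.6,213.3],[285.7,205.5]]])
print(tp.round(1).tolist(),sp.round(1).tolist())
P=lambda c:c[1]@np.c_[c[2],c[3]]
X=cv2.triangulatePoints(P(T),P(S),tp.T.astype(float),sp.T.astype(float)); X=(X[:3]/X[3]).T
print(X.round(4)); 
print("reproj",np.abs(proj(T,X)-tp).max(1).round(2))
print("sides",[np.linalg.norm(X[i]-X[(i+1)%4]).round(4) for i in range(4)])
m=X.mean(0); n=np.linalg.svd(X-m)[2][2]; n*=np.sign(n[2]); print("n",n,"tilt",np.arccos(n[2]),"az",np.arctan2(n[1],n[0]), "res",((X-m)@n).round(4))
mid=X[:4].mean(0); y=X[0]+X[3]-X[1]-X[2]; y/=np.linalg.norm(y); x=np.cross(y,n)
print("mid",mid,"y",y,"yaw",np.arctan2(-y[0],y[1]),"axis z",mid[2]-.008*n[2]); print("ring model",mid+.015*x+.055*y)
# disc
for nm,c,u,v in(("T",T,165,235),("S",S,408,208)):
    p=c[0].astype(int); bg=np.median(p[v-20:v+21,u-20:u+21].reshape(-1,3),0)
    m=((p.min(2)>(115 if nm=="T" else 160))&(p.max(2)-p.min(2)<40)).astype(np.uint8); n_,l,s,ce=cv2.connectedComponentsWithStats(m); i=l[v,u]
    print(nm,"disc",i,s[i],ce[i],onz(c,*ce[i],.012), "pxval",p[v,u],p[v-15,u])
# holder top corners (top view), offset 365,195 scale 5
h=sub(T,[(365+x/5-.4,195+y/5-.4) for x,y in((447,100-0),(585,70),(619,210),(483,240))] and [(365+(x-400)/5-.4,195+y/5-.4) for x,y in((447,100),(585,70),(619,210),(483,240))],2)
H=np.array([onz(T,*q,.045) for q in h]); print(h.round(1).tolist(),H.round(4).tolist(),"sides",[np.linalg.norm(H[i]-H[(i+1)%4]).round(4) for i in range(4)],"c",H.mean(0))
p=T[0].astype(int); print("gauge top green-ish")
hs=cv2.cvtColor(T[0],cv2.COLOR_RGB2HSV); mk=((hs[...,0]>50)&(hs[...,0]<95)&(hs[...,1]>90)); yy,xx=np.nonzero(mk[210:240,380:410]); print(len(xx),xx.mean()+380,yy.mean()+210,onz(T,xx.mean()+380,yy.mean()+210,.125))
c=H.mean(0); print("proj gauge top from holder",proj(T,[c[0],c[1],.125]),proj(S,[c[0],c[1],.125]),proj(S,[c[0],c[1],.045]))
E
```

```text
[[216.3, 170.2], [306.7, 163.7], [310.4, 227.4], [223.5, 234.9], [243.4, 195.8], [285.1, 205.1]] [[357.4, 232.9], [260.5, 234.6], [262.4, 190.1], [349.0, 189.6], [328.6, 213.3], [285.7, 205.5]]
[[ 0.6678  0.1543  0.1401]
 [ 0.6868 -0.0836  0.1343]
 [ 0.5232 -0.0968  0.0764]
 [ 0.5036  0.1405  0.0756]
 [ 0.604   0.0842  0.1146]
 [ 0.581  -0.0278  0.1007]]
reproj [0.23 0.6  0.15 0.47 0.25 0.05]
sides [np.float64(0.2387), np.float64(0.174), np.float64(0.2382), np.float64(0.1769)]
n [-0.34697464 -0.03864198  0.93707812] tilt 0.3566315911056773 az -3.0306813662804073 res [ 0.0007 -0.0021  0.0009 -0.0022  0.0017  0.001 ]
mid [0.59536103 0.02859886 0.10658339] y [-0.08103701  0.99665748  0.01033814] yaw 0.08113031379583054 axis z 0.09908676522311217
ring model [0.60491918 0.08450028 0.11238618]
T disc 178 [154 225  20  21 316] [163.49050633 234.65822785] [0.51109156 0.317573   0.012     ] pxval [143 133 129] [101  94  87]
S disc 20 [398 198  21  18 291] [407.99312715 206.7766323 ] [0.50932621 0.31811997 0.012     ] pxval [183 178 179] [159 157 154]
[[374.20001220703125, 215.1999969482422], [401.29998779296875, 208.60000610351562], [408.5, 236.0], [381.1000061035156, 241.6999969482422]] [[0.561, -0.2806, 0.045], [0.5799, -0.3582, 0.045], [0.502, -0.3748, 0.045], [0.4862, -0.297, 0.045]] sides [np.float64(0.0799), np.float64(0.0797), np.float64(0.0794), np.float64(0.0766)] c [ 0.53228472 -0.32764409  0.045     ]
gauge top green-ish
34 398.05882352941177 222.26470588235293 [ 0.53050201 -0.32455598  0.125     ]
proj gauge top from holder [[399.19565291 221.59044213]] [[174.9471469  178.09443951]] [[181.11612195 193.64881489]]
```

>>> jog_arm:
  motion:
    - [0, 0, 0, 0.96, 1]
    - [0, 0, 0, 0.96, 1]
    - [0, 0, 0, 0.96, 1]
    - [0, 0, 0, 0.96, 1]
    - [0, 0, 0, 0.95, 1]
    - [0, -1, 0, 0, 1]
    - [0, -1, 0, 0, 1]
    - [0, -1, 0, 0, 1]
    - [0.8, -1, 0, 0, 1]
    - [1, -1, 0, 0, 1]
    - [1, -1, 0, 0, 1]
    - [1, -1, 0, 0, 1]
  newtons: 50

```text
clock: 1.4
position: [0.3771, -0.3391, 0.2314]
tool_rot: [3.141, -0.0, 0.08]
force: [0.1, -0.1, 1.4]
grip_width: 0.0855
finger_force: 0.0
```

>>> jog_arm:
  motion:
    - [1, 0, 0, 0, 1]
    - [1, 0, 0, 0, 1]
    - [1, 0, 0, 0, 1]
    - [1, 0, 0, 0, 1]
    - [1, 0, 0, 0, 1]
    - [0, 0, 0, 0, 1]
    - [0, 0, 0, 0, 1]
    - [0, 0, 0, 0, 1]

```text
clock: 2.2
position: [0.5249, -0.3288, 0.2312]
tool_rot: [3.142, 0.001, 0.08]
force: [0.6, -0.2, -0.5]
grip_width: 0.0853
finger_force: 0.0
```

```bash
python3 - <<'E'
from h import *
s=bot.observe(); print(s["clock"],s["position"],s["tool_rot"],s["force"])
p=s["position"]; w=s["tool_rot"][2]; d=np.array([.5314,-.326])-p[:2]
print("units",(d[0]*np.cos(w)+d[1]*np.sin(w))/.03,(d[0]*np.sin(w)-d[1]*np.cos(w))/.03,(p[2]-.071)/.03)
c=grab("top"); save(c,"t2.png"); e=grab("scene")
cv2.imwrite("pics/c2.png",cv2.cvtColor(np.hstack([cv2.resize(c[0][170:290,340:460],(400,400)),cv2.resize(e[0][110:250,110:250],(400,400))]),cv2.COLOR_RGB2BGR))
E
```

```text
2.2 [ 0.52493471 -0.32876951  0.2312163 ] [3.14155178e+00 6.94575828e-04 7.97891029e-02] [ 0.61338341 -0.22676723 -0.47516971]
units 0.2221820223738462 -0.07484623087693738 5.3405434657861575
```

View pics/c2.png

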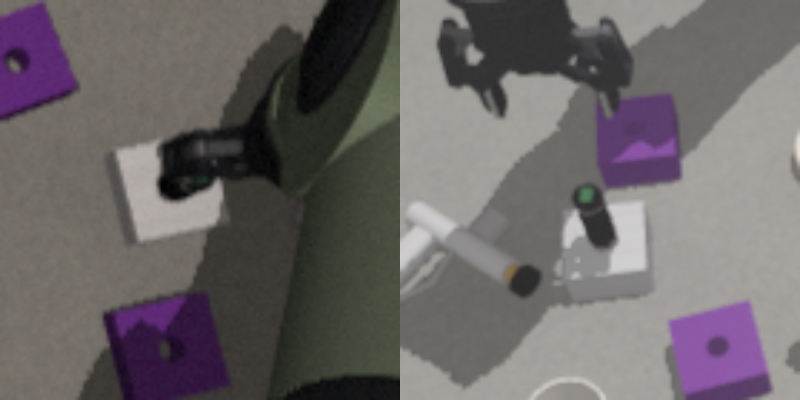

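The gripper hovers above the gauge. In the scene view the gauge top is at (175,178), as predicted, so I lower and grip.

>>> jog_arm:
  motion:
    - [0.24, -0.04, 0.3, 0, 1]
    - [0, 0, 1, 0, 1]
    - [0, 0, 1, 0, 1]
    - [0, 0, 1, 0, 1]
    - [0, 0, 1, 0, 1]
    - [0, 0, 0.7, 0, 1]
    - [0, 0, 0.34, 0, 1]
    - [0, 0, 0, 0, 1]
    - [0, 0, 0, 0, 0]
    - [0, 0, 0, 0, 0]
    - [0, 0, 0, 0, 0]
    - [0, 0, 0, 0, 0]
  newtons: 40

```text
clock: 3.5
position: [0.5332, -0.3268, 0.0718]
tool_rot: [3.141, -0.001, 0.081]
force: [1.4, -4.8, 2.4]
grip_width: 0.0282
finger_force: 2.4
```

>>> jog_arm:
  motion:
    - [0, 0, 0, 0, 0]
    - [0, 0, 0, 0, 0]
    - [0, 0, 0, 0, 0]
    - [0, 0, 0, 0, 0]

```text
clock: 3.9
position: [0.5332, -0.3269, 0.0718]
tool_rot: [3.141, -0.001, 0.081]
force: [-0.6, 0.5, 6.9]
grip_width: 0.0269
finger_force: 38.8
```

>>> jog_arm:
  motion:
    - [0, 0, -0.5, 0, 0]
    - [0, 0, -1, 0, 0]
    - [0, 0, -1, 0, 0]
    - [0, 0, -1, 0, 0]
    - [0, 0, -1, 0, 0]
    - [0, 0, -1, 0, 0]
    - [0, 0, -1, 0, 0]
    - [0, -0.5, -0.5, 0, 0]
    - [0, -1, 0, 0, 0]
    - [0, -1, 0, 0, 0]
    - [0, -1, 0, 0, 0]
    - [0, -1, 0, 0, 0]
  newtons: 60

```text
clock: 5.1
position: [0.5213, -0.19, 0.2814]
tool_rot: [-3.141, 0.0, 0.081]
force: [1.1, -0.0, -1.0]
grip_width: 0.0271
finger_force: 59.2
```

>>> jog_arm:
  motion:
    - [0, -1, 0, 0, 0]
    - [0, -1, 0, 0, 0]
    - [0, -1, 0, 0, 0]
    - [0, -1, 0, 0, 0]
    - [0, -1, 0, 0, 0]
    - [0, -1, 0, 0, 0]
    - [0, -1, 0, 0, 0]
    - [0, -1, 0, 0, 0]
    - [0, -1, 0, 0, 0]
    - [0, -1, 0, 0, 0]
    - [0.5, -1, 0, 0, 0]
    - [0.47, -1, 0, 0, 0]

```text
clock: 6.3
position: [0.5213, 0.1707, 0.2816]
tool_rot: [3.141, -0.0, 0.081]
force: [0.7, -0.1, -1.5]
grip_width: 0.0271
finger_force: 59.2
```

>>> jog_arm:
  motion:
    - [0, -1, 0, 0, 0]
    - [0, -1, 0, 0, 0]
    - [0, -1, 0.5, 0, 0]
    - [0, -1, 1, 0, 0]
    - [0, -1, 1, 0, 0]
    - [0, 0, 1, 0, 0]
    - [0, 0, 1, 0, 0]
    - [0, 0, 1, 0, 0]
    - [0, 0, 0.5, 0, 0]
    - [0, 0, 0, 0, 0]
    - [0, 0, 0, 0, 0]
    - [0, 0, 0, 0, 0]

```text
clock: 7.5
position: [0.5106, 0.3191, 0.1027]
tool_rot: [-3.141, -0.002, 0.08]
force: [-0.1, 0.2, -0.8]
grip_width: 0.0265
finger_force: 59.3
```

```bash
python3 - <<'E'
from h import *
s=bot.observe(); print(s["clock"],s["position"],s["tool_rot"],s["force"])
p=s["position"]
t=grab("top");e=grab("scene"); save(t,"t3.png"); save(e,"s3.png")
q=[p[0],p[1],p[2]-.0658]
print("exp tip",proj(e,q),proj(t,q),"nose top",proj(e,[q[0],q[1],q[2]+.039]),"disc c",proj(e,[.510,.318,.012]))
u,v=proj(e,q)[0].astype(int); np.save("q.npy",q)
print(u,v); a=e[0][v-50:v+30,u-40:u+40]
u,v=proj(t,q)[0].astype(int); b=t[0][v-40:v+40,u-40:u+40];print(u,v)
cv2.imwrite("pics/c3.png",cv2.cvtColor(np.hstack([cv2.resize(x,(400,400),interpolation=3) for x in(a,b)]),cv2.COLOR_RGB2BGR))
E
```

```text
7.5 [0.51060861 0.31910861 0.10270795] [-3.14051560e+00 -1.85108700e-03  8.04529902e-02] [-0.06224219  0.16520056 -0.82128353]
exp tip [[410.47125221 202.82837356]] [[160.753157   233.92646505]] nose top [[413.91297801 195.69303983]] disc c [[407.9656938  206.97811147]]
410 202
160 233
```

View pics/c3.png

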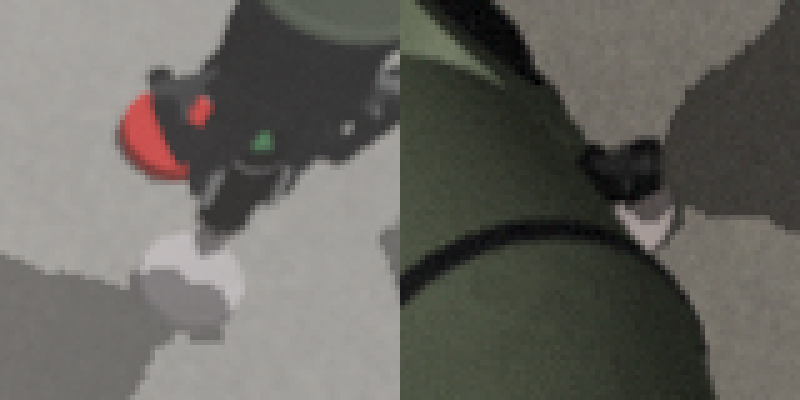

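>>> jog_arm:
  motion:
    - [0, 0.06, 0.4, 0, 0]
    - [0, 0, 0.35, 0, 0]
    - [0, 0, 0.08, 0, 0]
    - [0, 0, 0, 0, 0]
    - [0, 0, 0, 0, 0]

```text
clock: 8.1
position: [0.5101, 0.3167, 0.0762]
tool_rot: [3.141, 0.0, 0.08]
force: [0.1, -1.1, 1.1]
grip_width: 0.027
finger_force: 59.4
```

>>> jog_arm:
  motion:
    - [0, 0, 0.05, 0, 0]
    - [0, 0, 0.05, 0, 0]
    - [0, 0, 0, 0, 0]
    - [0, 0, 0, 0, 0]

```text
clock: 8.5
position: [0.5101, 0.3169, 0.0733]
tool_rot: [-3.141, -0.0, 0.081]
force: [-0.4, -1.1, 1.8]
grip_width: 0.0268
finger_force: 59.4
```

>>> jog_arm:
  motion:
    - [0, 0, 0.02, 0, 0]
    - [0, 0, 0, 0, 0]
    - [0, 0, 0, 0, 0]
    - [0, 0, 0, 0, 0]
    - [0, 0, 0, 0, 0]

```text
clock: 9.0
position: [0.5101, 0.3169, 0.0726]
tool_rot: [-3.141, -0.0, 0.081]
force: [-0.3, -0.8, 2.8]
grip_width: 0.0272
finger_force: 59.4
```

```bash
python3 - <<'E'
from h import *
F=[];Z=[]
for i in range(12):
    e=grab("scene"); s=bot.observe(); F.append(s["force"]);Z.append(s["position"])
print(np.mean(F,0),np.std(F,0),np.mean(Z,0),s["clock"])
E
```

```text
[-0.81580834 -0.33639966  2.17553156] [0.43909144 0.39972407 0.59928234] [0.51015123 0.31684337 0.07262003] 9.6
```

>>> jog_arm:
  motion:
    - [0, 0, -0.5, 0, 0]
    - [0, 0, -1, 0, 0]
    - [0, 0, -1, 0, 0]
    - [0, 0, -1, 0, 0]
    - [0, 0, -1, 0, 0]
    - [0, 0, -1, 0, 0]
    - [0, 0, -1, 0, 0]
    - [0, 0.5, -0.5, 0, 0]
    - [0, 1, 0, 0, 0]
    - [0, 1, 0, 0, 0]
    - [0, 1, 0, 0, 0]
    - [0, 1, 0, 0, 0]

```text
clock: 10.8
position: [0.5206, 0.18, 0.2828]
tool_rot: [3.141, 0.0, 0.08]
force: [0.6, 0.2, -1.2]
grip_width: 0.0266
finger_force: 59.4
```

>>> jog_arm:
  motion:
    - [0, 1, 0, 0, 0]
    - [0, 1, 0, 0, 0]
    - [0, 1, 0, 0, 0]
    - [0, 1, 0, 0, 0]
    - [0, 1, 0, 0, 0]
    - [0, 1, 0, 0, 0]
    - [0, 1, 0, 0, 0]
    - [0, 1, 0, 0, 0]
    - [0, 1, 0, 0, 0]
    - [0, 1, 0, 0, 0]
    - [-0.5, 1, 0, 0, 0]
    - [-0.47, 1, 0, 0, 0]

```text
clock: 12.0
position: [0.5196, -0.1807, 0.2826]
tool_rot: [-3.141, 0.001, 0.08]
force: [0.1, -0.2, -2.1]
grip_width: 0.0267
finger_force: 59.4
```

>>> jog_arm:
  motion:
    - [0, 1, 0, 0, 0]
    - [0, 1, 0, 0, 0]
    - [0, 1, 0, 0, 0]
    - [0, 1, 0, 0, 0]
    - [0, 0.95, 0, 0, 0]
    - [0, 0, 1, 0, 0]
    - [0, 0, 1, 0, 0]
    - [0, 0, 1, 0, 0]
    - [0, 0, 1, 0, 0]
    - [0, 0, 0, 0, 0]
    - [0, 0, 0, 0, 0]
    - [0, 0, 0, 0, 0]

```text
clock: 13.2
position: [0.5334, -0.3276, 0.1645]
tool_rot: [3.14, -0.002, 0.08]
force: [0.0, -0.4, -0.9]
grip_width: 0.0268
finger_force: 59.5
```

```bash
python3 - <<'E'
from h import *
s=bot.observe(); print(s["clock"],s["position"],s["tool_rot"],s["force"])
p=s["position"]; w=s["tool_rot"][2]; d=np.array([.5332,-.3268])-p[:2]
print("units",(d[0]*np.cos(w)+d[1]*np.sin(w))/.03,(d[0]*np.sin(w)-d[1]*np.cos(w))/.03,(p[2]-.0918)/.03)
E
```

```text
13.2 [ 0.53337523 -0.3275501   0.16449847] [ 3.14040453e+00 -1.79783967e-03  8.03190590e-02] [ 0.03016347 -0.40236906 -0.91889947]
units -0.003816190504475488 -0.025391457453991923 2.42328242084166
```

>>> jog_arm:
  motion:
    - [0, -0.03, 0.9, 0, 0]
    - [0, 0, 0.7, 0, 0]
    - [0, 0, 0.5, 0, 0]
    - [0, 0, 0.32, 0, 0]
    - [0, 0, 0, 0, 0]
    - [0, 0, 0, 0, 0]

```text
clock: 13.8
position: [0.5333, -0.3263, 0.0908]
tool_rot: [3.141, -0.001, 0.08]
force: [-0.0, -0.0, -1.4]
grip_width: 0.0267
finger_force: 59.5
```

>>> jog_arm:
  motion:
    - [-0.02, 0, 0, 0, 0]
    - [0, 0, 0, 0, 0]

```text
clock: 14.0
position: [0.5325, -0.3263, 0.0908]
tool_rot: [3.141, -0.001, 0.08]
force: [-0.4, -0.0, -2.1]
grip_width: 0.027
finger_force: 59.5
```

>>> jog_arm:
  motion:
    - [-0.02, 0, 0, 0, 0]
    - [0, 0, 0, 0, 0]

```text
clock: 14.2
position: [0.5317, -0.3262, 0.0903]
tool_rot: [3.141, -0.0, 0.081]
force: [-0.6, 0.5, -1.8]
grip_width: 0.0268
finger_force: 59.5
```

>>> jog_arm:
  motion:
    - [-0.02, 0, 0, 0, 0]
    - [0, 0, 0, 0, 0]

```text
clock: 14.4
position: [0.531, -0.3262, 0.09]
tool_rot: [-3.142, 0.0, 0.081]
force: [0.6, 1.3, -1.3]
grip_width: 0.0268
finger_force: 59.5
```

>>> jog_arm:
  motion:
    - [-0.02, 0, 0, 0, 0]
    - [0, 0, 0, 0, 0]

```text
clock: 14.6
position: [0.5306, -0.3262, 0.0901]
tool_rot: [3.142, -0.0, 0.081]
force: [1.1, 0.6, -1.5]
grip_width: 0.0267
finger_force: 59.5
```

>>> jog_arm:
  motion:
    - [-0.02, 0, 0, 0, 0]
    - [0, 0, 0, 0, 0]

```text
clock: 14.8
position: [0.5303, -0.3263, 0.0901]
tool_rot: [3.141, -0.001, 0.081]
force: [3.9, 0.8, -1.6]
grip_width: 0.0267
finger_force: 59.4
```

>>> jog_arm:
  motion:
    - [-0.02, 0, 0, 0, 0]
    - [0, 0, 0, 0, 0]

```text
clock: 15.0
position: [0.5299, -0.3262, 0.0901]
tool_rot: [3.141, -0.001, 0.081]
force: [6.2, -0.1, -3.3]
grip_width: 0.0264
finger_force: 59.3
```

>>> jog_arm:
  motion:
    - [-0.02, 0, 0, 0, 0]
    - [0, 0, 0, 0, 0]

```text
clock: 15.2
position: [0.5296, -0.3262, 0.0902]
tool_rot: [3.141, -0.002, 0.081]
force: [6.7, 0.9, -4.1]
grip_width: 0.0269
finger_force: 59.2
```

>>> jog_arm:
  motion:
    - [-0.02, 0, 0, 0, 0]
    - [0, 0, 0, 0, 0]

```text
clock: 15.4
position: [0.5294, -0.3263, 0.0903]
tool_rot: [3.141, -0.002, 0.081]
force: [8.1, -0.2, -5.3]
grip_width: 0.0268
finger_force: 59.2
```

>>> jog_arm:
  motion:
    - [0, 0, 0, 0, 0]
    - [0, 0, 0, 0, 0]
    - [-0.06, 0, 0, 0, 0]
    - [-0.1, 0, 0, 0, 0]
    - [-0.1, 0, 0, 0, 0]
    - [0, 0, 0, 0, 0]
  newtons: 20

```text
clock: 16.0
position: [0.5208, -0.3273, 0.0904]
tool_rot: [3.141, -0.002, 0.081]
force: [5.2, -1.2, 0.0]
grip_width: 0.0268
finger_force: 59.6
```

>>> jog_arm:
  motion:
    - [-0.1, 0, 0, 0, 0]
    - [-0.1, 0, 0, 0, 0]
    - [-0.1, 0, 0, 0, 0]
    - [-0.1, 0, 0, 0, 0]
    - [0, 0, 0, 0, 0]
    - [0, 0, 0, 0, 0]

```text
clock: 16.6
position: [0.5092, -0.3283, 0.0905]
tool_rot: [3.141, -0.002, 0.081]
force: [5.9, -0.7, 0.2]
grip_width: 0.0269
finger_force: 60.3
```

>>> jog_arm:
  motion:
    - [-0.08, 0, 0, 0, 0]
    - [0, 0, 0, 0, 0]
    - [0, 0, 0, 0, 0]

```text
clock: 16.9
position: [0.5069, -0.3284, 0.0905]
tool_rot: [3.141, -0.002, 0.081]
force: [6.1, -0.9, 0.4]
grip_width: 0.0267
finger_force: 60.6
```

>>> jog_arm:
  motion:
    - [0, 0, -0.5, 0, 0]
    - [0, 0, -1, 0, 0]
    - [0, 0, -1, 0, 0]
    - [0, 0, -1, 0, 0]
    - [0, 0, -1, 0, 0]
    - [0, 0, -1, 0, 0]
    - [0, -0.5, 0, 0, 0]
    - [0, -1, 0, 0, 0]
    - [0, -1, 0, 0, 0]
    - [0, -1, 0, 0, 0]
    - [0, -1, 0, 0, 0]
    - [0, -1, 0, 0, 0]
  newtons: 90

```text
clock: 18.1
position: [0.4916, -0.1623, 0.2547]
tool_rot: [-3.141, 0.001, 0.081]
force: [0.4, -0.1, -1.1]
grip_width: 0.0262
finger_force: 88.7
```

>>> jog_arm:
  motion:
    - [0, -1, 0, 0, 0]
    - [0, -1, 0, 0, 0]
    - [0, -1, 0, 0, 0]
    - [0, -0.5, 0, 0, 0]
    - [0, 0, 0, 0, 0]
    - [0, 0, 0, 0, 0]

```text
clock: 18.7
position: [0.4837, -0.0594, 0.2549]
tool_rot: [3.141, 0.001, 0.081]
force: [-0.0, 0.4, -2.6]
grip_width: 0.0264
finger_force: 88.7
```

```bash
python3 - <<'E'
from h import *
s=bot.observe(); print(s["clock"],s["position"],s["tool_rot"],s["force"])
p=s["position"]; w=s["tool_rot"][2]; ax=np.array([np.cos(w),np.sin(w),0]); th=.352
g=p+[0,0,.019]; n=-ax*np.sin(th)+np.array([0,0,1])*np.cos(th)
t=grab("top");e=grab("scene"); save(t,"t4.png"); save(e,"s4.png")
for k in(-.0848,-.0708,-.0458,.0342): print(k,proj(e,g+k*n),proj(t,g+k*n))
u,v=proj(e,g-.06*n)[0].astype(int)-40; a=e[0][v:v+80,u:u+80]; print(u,v)
u,v=proj(t,g-.06*n)[0].astype(int)-40; b=t[0][v:v+80,u:u+80];print(u,v)
cv2.imwrite("pics/c4.png",cv2.cvtColor(np.hstack([cv2.resize(x,(400,400),interpolation=3) for x in(a,b)]),cv2.COLOR_RGB2BGR))
E
```

```text
18.7 [ 0.48374472 -0.05940075  0.25487714] [3.14126024e+00 6.69113083e-04 8.08040830e-02] [-0.00719829  0.38158062 -2.56879418]
-0.0848 [[276.06649898 163.17845829]] [[298.01072908 225.98004606]]
-0.0708 [[275.96579948 158.57850225]] [[298.48191442 227.2901441 ]]
-0.0458 [[275.78188491 150.17727988]] [[299.35375586 229.71423855]]
0.0342 [[275.15551635 121.56474781]] [[302.43716076 238.28743119]]
235 114
258 188
```

View pics/c4.png

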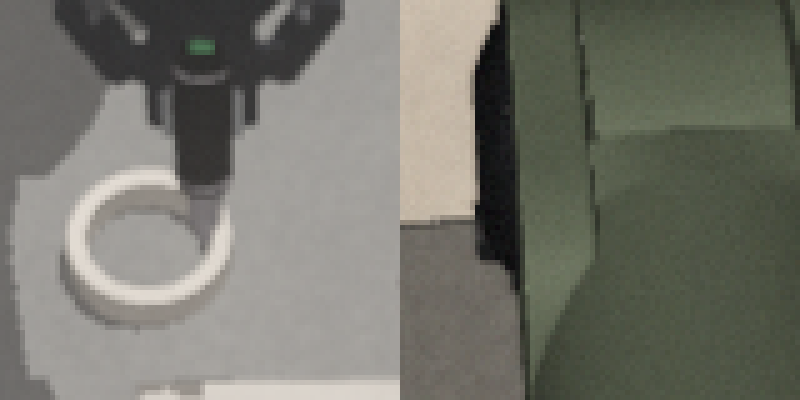

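In the crop, the gauge leans with its tip towards the camera, at about (276,164) against the expected (276,163). I turn the tool so the lean shows side-on to the scene camera and can be measured.

>>> jog_arm:
  motion:
    - [0, 0, 0, 1, 0]
    - [0, 0, 0, 1, 0]
    - [0, 0, 0, 1, 0]
    - [0, 0, 0, 1, 0]
    - [0, 0, 0, 1, 0]
    - [0, 0, 0, 1, 0]
    - [0, 0, 0, 1, 0]
    - [0, 0, 0, 1, 0]
    - [0, 0, 0, 1, 0]
    - [0, 0, 0, 1, 0]
    - [0, 0, 0, 1, 0]
    - [0, 0, 0, 1, 0]

```text
clock: 20.0
position: [0.484, -0.0601, 0.2549]
tool_rot: [3.141, 0.0, -0.884]
force: [0.1, 0.1, -1.2]
grip_width: 0.0266
finger_force: 88.7
```

```bash
python3 - <<'E'
from h import *
s=bot.observe(); print(s["clock"],s["position"],s["tool_rot"],s["qpos"])
p=s["position"]; w=s["tool_rot"][2]; ax=np.array([np.cos(w),np.sin(w),0])
e=grab("scene"); e=grab("scene"); s=bot.observe(); p=s["position"]; w=s["tool_rot"][2]; ax=np.array([np.cos(w),np.sin(w),0]); g=p+[0,0,.019]
for th in(.25,.3,.35,.4,.45):
    n=-ax*np.sin(th)+np.array([0,0,1])*np.cos(th)
    q=proj(e,[g+k*n for k in(-.0848,-.0458,.0342)]); print(th,q.round(1).tolist(),"slope du/dv",((q[0]-q[2])[0]/(q[0]-q[2])[1]).round(3),"wid",proj(e,[g+.014*np.cross(n,[1,0,0]),g-.014*np.cross(n,[1,0,0])])[:,0].round(1))
u,v=proj(e,g-.02*n)[0].astype(int)-30; a=e[0][v:v+60,u:u+60]; print(u,v)
cv2.imwrite("pics/c5.png",cv2.cvtColor(cv2.resize(a,(600,600),interpolation=3),cv2.COLOR_RGB2BGR))
gr=e[0].min(2).astype(int)
np.set_printoptions(linewidth=250)
print(gr[v+5:v+55:1,u+8:u+52])
E
```

```text
20.0 [ 0.48402071 -0.0600602   0.25485564] [ 3.14114861e+00  1.20031348e-04 -8.84240297e-01] [-0.02110332  0.27511021  0.02805165  1.9252494  -0.00918661  0.94177439
 -2.44373439]
0.25 [[269.2, 158.4], [271.9, 147.6], [277.9, 123.6]] slope du/dv -0.25 wid [280.8 269.6]
0.3 [[267.8, 158.8], [271.1, 147.9], [278.4, 123.5]] slope du/dv -0.3 wid [280.8 269.6]
0.35 [[266.5, 159.3], [270.4, 148.1], [279.0, 123.3]] slope du/dv -0.347 wid [280.7 269.7]
0.4 [[265.2, 159.6], [269.7, 148.3], [279.6, 123.2]] slope du/dv -0.394 wid [280.6 269.8]
0.45 [[263.9, 160.0], [269.0, 148.4], [280.1, 123.1]] slope du/dv -0.439 wid [280.5 269.9]
242 110
[[102 101 101 ... 147 146 147]
 [102 101 102 ... 146 147 150]
 [102 101 101 ... 145 148 151]
 ...
 [209 199 159 ... 153 154 155]
 [210 203 179 ... 153 155 155]
 [208 207 194 ... 155 155 154]]
```

View pics/c5.png

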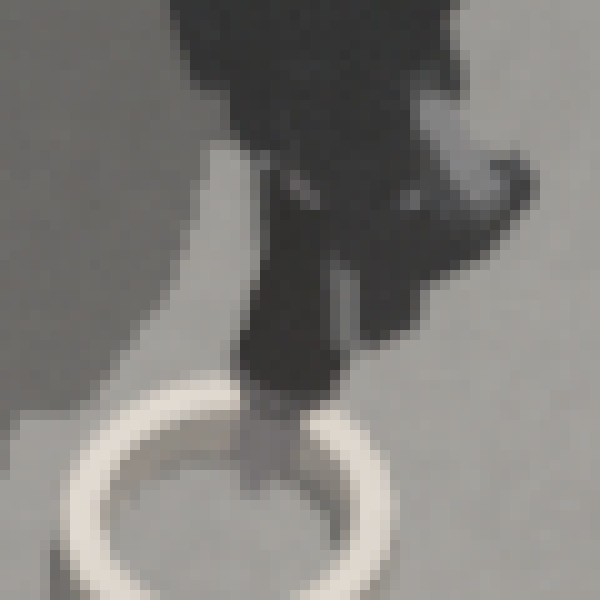

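>>> jog_arm:
  motion:
    - [0, 0, 0, -1, 0]
    - [0, 0, 0, -1, 0]
    - [0, 0, 0, -1, 0]
    - [0, 0, 0, -1, 0]
    - [0, 0, 0, -1, 0]
    - [0, 0, 0, -1, 0]
    - [0, 0, 0, -1, 0]
    - [0, 0, 0, -1, 0]
    - [0, 0, 0, -1, 0]
    - [0, 0, 0, -1, 0]
    - [0, 0, 0, -1, 0]
    - [0, 0, 0, -1, 0]

```text
clock: 21.3
position: [0.4841, -0.0597, 0.255]
tool_rot: [3.141, 0.0, 0.086]
force: [0.6, -0.1, -0.8]
grip_width: 0.0259
finger_force: 88.8
```

>>> jog_arm:
  motion:
    - [0.6, -0.9, 0, 0, 0]
    - [0.6, -0.9, 0, 0, 0]
    - [0.6, -0.9, 0, 0, 0]
    - [0.6, -0.9, 0, 0, 0]
    - [0.7, -0.87, 0, 0, 0]
    - [0, 0, 0.6, 0, 0]
    - [0, 0, 0.6, 0, 0]
    - [0, 0, 0.4, 0, 0]
    - [0, 0, 0.17, 0, 0]
    - [0, 0, 0, 0, 0]
    - [0, 0, 0, 0, 0]
    - [0, 0, 0, 0, 0]

```text
clock: 22.5
position: [0.5665, 0.082, 0.2027]
tool_rot: [-3.141, -0.001, 0.08]
force: [0.4, -0.1, -1.4]
grip_width: 0.0264
finger_force: 88.9
```

```bash
cat > ck.py <<'E'
from h import *
import sys
th=.345; P=np.array([.6045,.0844,.1127])
t=grab("top");e=grab("scene"); F=[bot.observe()["force"]]
s=bot.observe(); p=s["position"]; w=s["tool_rot"][2]; ax=np.array([np.cos(w),np.sin(w),0]); ay=np.array([np.sin(w),-np.cos(w),0])
n=-ax*np.sin(th)+np.array([0,0,1])*np.cos(th); tip=p+[0,0,.019]-.0848*n
print(s["clock"],p,s["tool_rot"],s["force"],"tip",tip)
d=P-tip; print("units to touch",d@ax/.03,d@ay/.03,-d[2]/.03,"along n mm",d@n*1e3)
print("exp tip px",proj(e,tip),proj(t,tip),"ring px",proj(e,P),proj(t,P))
u,v=proj(e,P)[0].astype(int)-[30,40]; a=e[0][v:v+60,u:u+60]; print(u,v)
u,v=proj(t,P)[0].astype(int)-[30,30]; b=t[0][v:v+60,u:u+60];print(u,v)
cv2.imwrite("pics/"+sys.argv[1],cv2.cvtColor(np.hstack([cv2.resize(x,(400,400),interpolation=3) for x in(a,b)]),cv2.COLOR_RGB2BGR))
E
python3 ck.py c6.png
```

```text
22.6 [0.56635444 0.08205546 0.2024897 ] [-3.14148989e+00 -8.87645315e-04  8.05803638e-02] [ 0.52477525  0.15603778 -1.9255693 ] tip [0.59494046 0.08436393 0.1416865 ]
units to touch 0.3177140845360803 0.024450723364318253 0.966216773411302 along n mm -30.501982051769154
exp tip px [[329.36622517 205.0248641 ]] [[242.34612319 197.26918231]] ring px [[328.35083604 213.81260227]] [[243.12345116 195.75696676]]
298 173
213 165
```

View pics/c6.png

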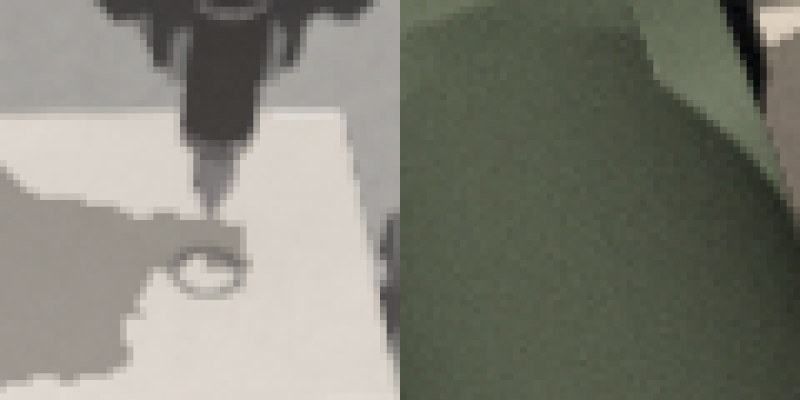

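The tip is at (329.4,205.3) in the scene view, as predicted, and the ring at (328.8,213.4). I go in along the panel normal.

>>> jog_arm:
  motion:
    - [0.13, 0, 0.4, 0, 0]
    - [0.09, 0, 0.27, 0, 0]
    - [0.05, 0, 0.16, 0, 0]
    - [0, 0, 0, 0, 0]
    - [0, 0, 0, 0, 0]

```text
clock: 23.1
position: [0.5741, 0.0828, 0.1768]
tool_rot: [-3.142, 0.0, 0.081]
force: [-0.2, -0.2, -1.2]
grip_width: 0.026
finger_force: 88.9
```

>>> jog_arm:
  motion:
    - [0.02, 0, 0.06, 0, 0]
    - [0.02, 0, 0.06, 0, 0]
    - [0, 0, 0, 0, 0]
    - [0, 0, 0, 0, 0]

```text
clock: 23.5
position: [0.5755, 0.0828, 0.1736]
tool_rot: [-3.142, -0.0, 0.081]
force: [0.2, -0.1, 0.6]
grip_width: 0.0261
finger_force: 88.9
```

```bash
cat > fs.py <<'E'
from h import *
F=[];Z=[]
for i in range(8):
    grab("scene"); s=bot.observe(); F.append(s["force"]);Z.append(s["position"])
print(np.mean(F,0),np.std(F,0),np.mean(Z,0),s["clock"])
E
python3 fs.py; python3 ck.py c7.png
```

```text
[0.08681745 0.121454   0.68586312] [0.70882667 0.46502217 0.30551367] [0.57544504 0.08281819 0.17352192] 23.9
24.0 [0.57541809 0.08281532 0.17344122] [-3.14154291e+00 -8.15455504e-05  8.05208740e-02] [ 0.65281097  0.39203234 -0.11680128] tip [0.60400425 0.08512209 0.11263802]
units to touch 0.014535456892137148 0.025320693585033773 -0.002066046427043333 along n mm -0.08914612940290248
exp tip px [[328.63382552 213.67376847]] [[242.85289692 195.94401613]] ring px [[328.35083604 213.81260227]] [[243.12345116 195.75696676]]
298 173
213 165
```

>>> jog_arm:
  motion:
    - [0.02, 0, 0.06, 0, 0]
    - [0.025, 0, 0.065, 0, 0]
    - [0, 0, 0, 0, 0]
    - [0, 0, 0, 0, 0]

```text
clock: 24.4
position: [0.5767, 0.0829, 0.1696]
tool_rot: [-3.142, 0.0, 0.081]
force: [-1.0, -0.2, 1.0]
grip_width: 0.0264
finger_force: 88.9
```

```bash
python3 fs.py;python3 fs.py; python3 ck.py c8.png
```

```text
[-0.78866537  0.08973403  2.0166729 ] [0.84110895 0.4124086  0.24546136] [0.57670647 0.08291221 0.16967146] 24.8
[-7.99615675e-01 -4.64872265e-04  1.69668782e+00] [0.20095527 0.47474876 0.49546658] [0.57673474 0.08290983 0.16966215] 25.2
25.3 [0.5767225  0.0829178  0.16965081] [-3.14156185e+00  2.08875798e-05  8.05065277e-02] [-0.15665685  1.24722424  1.61940369] tip [0.60530869 0.08522416 0.10884761]
units to touch -0.029078256199936512 0.02521517160618139 -0.1284129751356361 along n mm 3.9204140496988846
exp tip px [[328.54020261 214.82071042]] [[242.9163656  195.73142195]] ring px [[328.35083604 213.81260227]] [[243.12345116 195.75696676]]
298 173
213 165
```

View pics/c8.png

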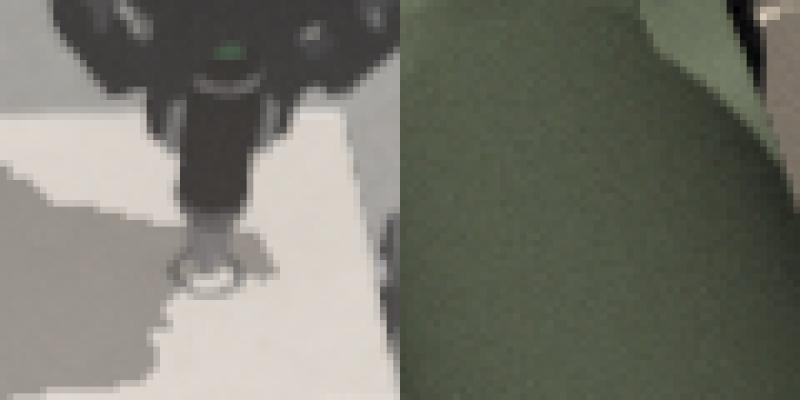

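The scene crop shows the tip inside the ring, ring centre at about (208,272). I take one tighter look before the last correction.

```bash
python3 - <<'E'
from h import *
a=np.mean([grab("scene")[0].astype(float) for i in range(4)],0).astype(np.uint8)[198:222,313:345]
a=cv2.convertScaleAbs(a,alpha=1.5,beta=-100)
cv2.imwrite("pics/c9.png",cv2.cvtColor(cv2.resize(a,(800,600),interpolation=0),cv2.COLOR_RGB2BGR))
E
```

```text
(no output)
```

View pics/c9.png

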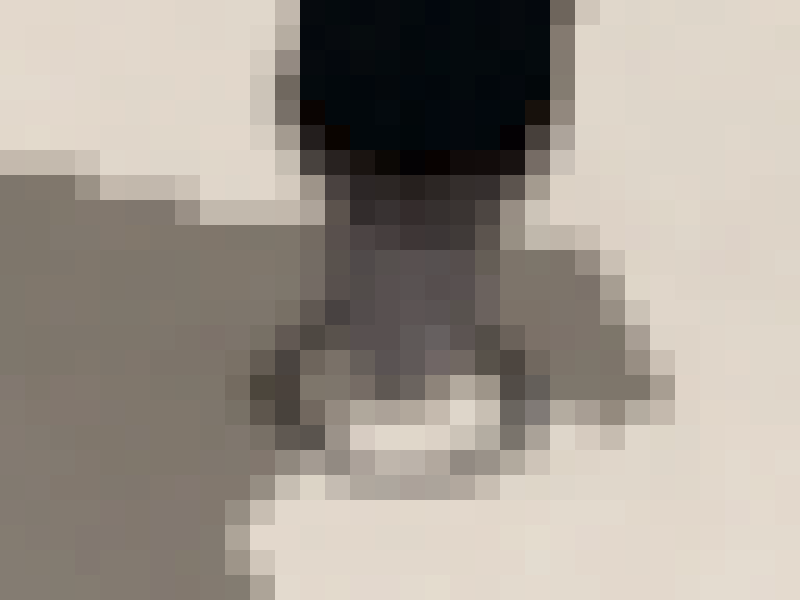

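The tip end is at crop (405,390) and the ring centre at about (400,402), so the tip is roughly 2 mm short on the robot side. I back off, shift it and press again.

>>> jog_arm:
  motion:
    - [-0.04, 0, -0.11, 0, 0]
    - [-0.04, 0, -0.11, 0, 0]
    - [0.05, 0, -0.02, 0, 0]
    - [0, 0, 0, 0, 0]
    - [0.03, 0, 0.08, 0, 0]
    - [0.03, 0, 0.08, 0, 0]
    - [0.03, 0, 0.085, 0, 0]
    - [0, 0, 0, 0, 0]
    - [0, 0, 0, 0, 0]

```text
clock: 26.4
position: [0.5785, 0.0831, 0.1694]
tool_rot: [3.142, 0.0, 0.081]
force: [-0.9, 0.9, 1.6]
grip_width: 0.0262
finger_force: 88.9
```

```bash
python3 fs.py;python3 fs.py; python3 ck.py c10.png
```

```text
[-1.73637985 -0.60161724  1.73235684] [0.46301686 0.51549524 0.52059013] [0.57847703 0.08305307 0.16955238] 26.8
[-1.75278437 -0.5279747   2.18515353] [0.54369889 0.35982163 0.55748843] [0.57851355 0.08305683 0.16950979] 27.2
27.3 [0.57851908 0.08304321 0.16950883] [-3.14157424e+00 -1.31490753e-06  8.05289357e-02] [-1.89198834  0.20886754  1.35802748] tip [0.60710522 0.08535021 0.10870563]
units to touch -0.08910700525190797 0.02458547180378332 -0.13314562965581017 along n mm 4.663073303598524
exp tip px [[328.56656582 215.45918167]] [[242.87890899 195.08331042]] ring px [[328.35083604 213.81260227]] [[243.12345116 195.75696676]]
298 173
213 165
```

```bash
python3 -c "
from workcell import bot
print(bot.job_done())"
```

```text
the job is handed in; nothing more can be done
None
```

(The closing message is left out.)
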